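# Swing the warming pan's handle in along the hot plate

### The arm

A 7-joint arm with a two-finger parallel gripper is mounted at the origin on the work surface. World frame = base frame: x ahead of the robot, y to its left, z up, the work surface at z = 0. Lengths are in m, angles in rad, forces in N, time in s.
With the tool pointing down it reaches from about 0.425 to 0.875 m from the base axis. Payload 4.7 kg.
Tool frame: the origin (TCP) lies midway between the tips of the shut fingers; the grasp point (between the pads) lies bot.pinch_z behind it (bot.pinch_z is the distance from the TCP to the grasp point, in m); z points along the fingers, y is the line along which they close (so a half turn about z gives the same grasp; the last joint's range is limited). The gripper opens to 87 mm and grips with 3 to 60 N. Pads are 19 mm wide; open, the fingers measure 117 mm over their backs; the gripper's body (75 mm by 190 mm) begins 51 mm behind the grasp point.
Start: joints at [1.332, 0.321, -0.07, 1.45, 0.023, 1.371, -0.057], TCP at [0.163, -0.629, 0.223] pointing down, gripper open.
Joint ranges: [-2.86, 2.86], [-0.3, 2.09], [-1.38, 1.24], [0.06, 2.45], [-1.56, 4.7], [0.09, 2.05], [-2.69, 2.69]. Speed limits (rad/s): [2.57, 2.57, 3.14, 3.14, 3.14, 3.14, 3.14].

### API

Orientations are given as [roll, pitch, yaw] about the fixed x, y, z axes, in that order (R = Rz(yaw) Ry(pitch) Rx(roll)).
In Python, from cell import bot, vision gives the robot as it stands.
- The arm moves only by the tool send_rows, never from a script. Its arguments are lists of equal length, an entry for each row: "dp": the shift along the world's x, y, z in mm, a list of three; "angular": the turn, a rotation vector about the world's x, y, z in rad, a list of three; "jaw": the opening, from -1 (shut) to 1 (fully open). A call has 1 to 5 rows; each row shifts and turns the commanded pose from where the row before left it; what a row does not reach is not made up. A row lasts 1/10 s, in which the tool goes at most 50 mm and 8.59 degrees, less where a joint would pass 70% of its speed; a pose out of reach is approached as far as the arm can. A call with a gripper value outside its range is refused whole. The fingers move at their own pace and stop on an object; the grip force is fixed at half the most. Time passes only in rows, so rows that do not move let the fingers close. It gives the time, the measured TCP pose, the force, the opening and the grip force at its end, in the units of the state.
- bot.state(): the state, without advancing time (a new reading comes with each control period).
- vision.get_image(name): name is "scene" or "top"; returns a dict with "pixels" (420x560x3 uint8, red, green, blue), "fov_y" (degrees; the focal length in pixels is half the picture's height over the tangent of half this angle, whatever the lens; pixels are square), "cx", "cy" (the principal point, pixels), "k1" (the pictures are not rectified: a ray, as slopes to the right and down, at radius r is drawn at 1 + k1 r^2 times it, then the intrinsics apply), "rvec" (rotation vector, rad) and "tvec" (3), from world to camera coordinates, as OpenCV has them. Camera axes: x right, y down, z forward; pixel columns grow to the right and rows downward; lengths in m; the calibration is good to about 2 mm. A picture is of the moment at which its call begins. There is no depth.
- bot.sign_off(): hands the job in; it is judged then, once.
The state is a dict: "time_s": time; "joint_pos": joint angles; "joint_vel": joint speeds; "joint_torque": joint torques, N m; "ee_pos": TCP position; "tool_rot": TCP orientation; "contact_force": force on the tool from outside, world axes, zero at the start; "ft_torque": the same for the moment, N m; "gripper_width": finger opening in m; "grip_force": force on a finger pad.
Only numpy, scipy, OpenCV 4.12 (cv2) and the standard library are available. Lean on these libraries where they do the work, as an engineer would, in place of code of your own. Each camera call takes 0.05 s, during which the arm holds its last target. There are 200 camera calls.

### The job

On the parts-store hot plate, the shallow pan's handle juts out past the front edge. Without lifting the pan off its ring, swing the handle inward until it runs parallel to the hot plate's front edge, pointing across towards the saucepan's side and passing in front of the saucepan, with the pan still centred on its own ring and the bronze bush still lying in it. Leave the saucepan where it stands, do not bump the lamp over the hot plate, and let go of the pan.

Things in the scene. Friction and masses are not known exactly. Their poses are not given: they have to be found in the camera images.
- hotplate: white hot plate fixed to the bench, 400 mm deep (x) by 600 mm wide (y), case top 52 mm above the bench; origin on the bench under its centre. Its -x side is the front edge, with two knobs sticking out 16 mm, facing the robot; y runs parallel to that edge. Rear ring: 144 mm across, top 60 mm up, at x +80, y -145 mm. The pan handle must end up pointing along this body's -y
- front_ring (a point): centre of the top of the front ring (184 mm across), where the shallow pan's centre belongs; 60 mm above the bench, at x -45, y +140 mm on the hot plate
- skillet: loose shallow steel pan, 0.4 to 0.6 kg, on the front ring; base 164 mm, rim 192 mm across, 45 mm high; origin at the centre of its underside, z up, x outward along its one straight round handle. The handle starts 40 to 58 degrees short of the wanted direction, pointing out over the front edge; seen from above it must turn anticlockwise (growing yaw)
- skillet_grip (a point): point on the axis of the level black handle, 195 mm from the pan's centre and 62 mm above its underside (122 mm above the bench): a good place to hold. The handle is 24 mm in diameter and can be gripped from 145 to 262 mm from the pan's centre
- skillet_tip (a point): outer end of the handle, on its axis, 270 mm from the pan's centre
- bush: loose plain ring (bronze bush), 80 mm outside, 40 mm inside, 20 mm high, about 0.15 kg, lying in the shallow pan; origin at the centre of its underside
- saucepan: loose steel saucepan of about 0.55 kg on the rear ring, 134 mm across, 105 mm high, handle along its x out to 215 mm from its centre; origin at the centre of its underside; to be left alone
- lamp: fixed batten lamp over the hot plate; origin and axes coincide with the hot plate's. A bar 680 mm long (y), from x -35 to +15 mm, underside 297 mm, top 330 mm above the bench: close behind and above the handle's wanted line (x -45), where a vertical hand would hit it; one leaning back 30 to 45 degrees to the front edge passes under. Posts 18 mm thick at x -10, y +325 and -325
Not all that is in view belongs to the job. Leave any grey look-alike of the bush alone.

How it is judged:
At the end, for the whole second after the job is handed in: The shallow pan stands flat and still on the front ring, its centre within 25 mm of the ring's centre, its handle within 10 degrees of parallel to the hot plate's front edge and pointing to the saucepan's side; the bronze bush lies in the pan; the saucepan is within 15 mm of where it stood (angle between the x axis of skillet and the y axis of hotplate, either way round below 0.175 rad and y of skillet_tip in the frame of hotplate below -0.05 m and horizontal distance between skillet and front_ring below 0.025 m and height (world z) of skillet between 0.055 and 0.065 m and angle between skillet's own z axis and vertical below 0.05 rad and horizontal distance between bush and skillet below 0.06 m and height (world z) of bush below 0.085 m and distance of saucepan from where it was at the start of the episode below 0.015 m and linear speed of skillet below 0.01 m/s); the robot touches nothing.
It fails at once if the shallow pan is lifted off its ring (its centre more than 15 mm up) (height (world z) of skillet above 0.075 m).
It fails at once if the saucepan is shoved more than 15 mm (distance of saucepan from where it was at the start of the episode above 0.015 m).
It fails at once if the robot bumps the lamp (over 8 N) (contact force between any of the arm, the fingers and lamp above 8 N).
It also fails if it takes over 35 s, if anything falls off the work surface, if the arm or the gripper's body presses on something with over 40 N, if the wrist force passes 120 N, or if a joint passes its speed limit or range.

## Working session

There is one attempt and no reset: what is moved stays moved. The work goes in short steps, Python scripts to look and compute and a tool call to move; the robot and the scene stay as the last step left them, time stands still between calls to the robot, and variables do not carry over. Pictures are saved under pics/ and viewed, at most 10 in all, crops included, and the job is handed in when it is done.

Besides the shell and the picture viewer there is one more tool, called after ">>>" as name(argument=value, ...) on one line, values as JSON. send_rows: Moves the arm, as the interface text tells. Its arguments: {"type":"object","properties":{"dp":{"type":"array"},"angular":{"type":"array"},"jaw":{"type":"array"}},"required":["dp","angular","jaw"]}

```bash
mkdir -p pics; ls; cat > h.py <<'E'
import numpy as np, cv2
from cell import bot, vision
def grab(n,save=None):
    d=vision.get_image(n)
    if save: cv2.imwrite('pics/'+save,d['pixels'][:,:,::-1])
    return d
def cam(d):
    f=d['pixels'].shape[0]/2/np.tan(np.radians(d['fov_y'])/2)
    K=np.array([[f,0,d['cx']],[0,f,d['cy']],[0,0,1.]])
    return K,np.array([d['k1'],0,0,0.]),np.array(d['rvec'],float),np.array(d['tvec'],float)
def onplane(d,uv,z):
    K,D,r,t=cam(d); R=cv2.Rodrigues(r)[0]
    p=cv2.undistortPoints(np.array(uv,float).reshape(-1,1,2),K,D).reshape(-1,2)
    ray=np.c_[p,np.ones(len(p))]@R; c=-R.T@t
    return c+ray*((z-c[2])/ray[:,2])[:,None]
def proj(d,X):
    K,D,r,t=cam(d); return cv2.projectPoints(np.array(X,float).reshape(-1,1,3),r,t,K,D)[0].reshape(-1,2)
E
python3 - <<'E'
from h import *
for n in('scene','top'):
    d=grab(n,n+'0.png'); K,D,r,t=cam(d); print(n,K[0,0],D[0],-cv2.Rodrigues(r)[0].T@t)
print(bot.state(),bot.pinch_z)
E
```

```text
pics
scene 404.7293173429763 -0.07573204071128581 [1.15899434 0.11052786 0.57262658]
top 389.1759514585079 0.03364186310754097 [0.50570533 0.02180327 0.79610473]
{'time_s': 0.1, 'joint_pos': array([ 1.33209598,  0.32178029, -0.07010632,  1.45154686,  0.02261788,
        1.37079026, -0.05693312]), 'joint_vel': array([-3.16590579e-04, -2.65596383e-03, -4.01548389e-05, -2.99818927e-03,
       -1.78367806e-04, -7.96574047e-04,  6.00412141e-05]), 'joint_torque': array([ 3.10073460e-07, -4.92571306e+01, -4.05708980e-01, -3.13401318e+01,
       -6.41828589e-02,  3.94514774e-02,  8.44199667e-05]), 'ee_pos': array([ 0.16241292, -0.62887546,  0.22155373]), 'tool_rot': array([-3.13985831e+00,  1.02738787e-04,  2.52819096e-01]), 'contact_force': array([0.55416377, 0.39588504, 0.12634517]), 'ft_torque': array([ 0.02824774, -0.01529107,  0.00120458]), 'grip_force': 0.0, 'gripper_width': 0.08735607759032964} 0.0187
```

View pics/scene0.png

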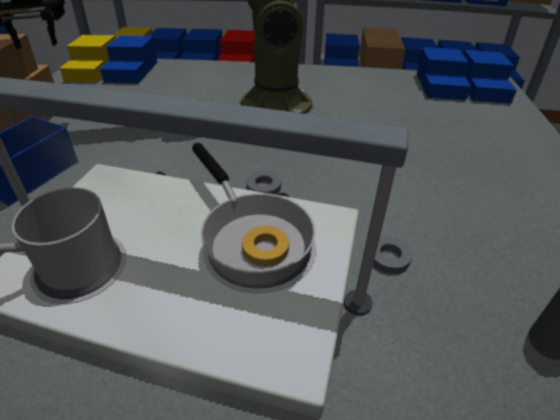

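View pics/top0.png

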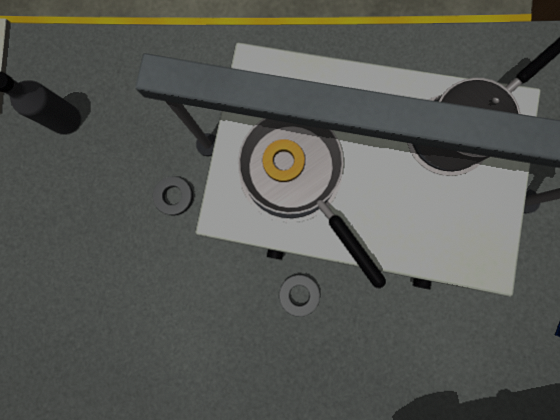

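The top view shows the plate's corners at about (197,235), (513,295), (540,90) and (237,44). The pan centre is near (291,168), and the black handle runs from (333,218) to (380,284). The bush is at (284,160). I'll measure these next.

```bash
cat > m.py <<'E'
from h import *
def plate(d):
    g=d['pixels'].astype(int); w=((g.min(2)>125)&(np.ptp(g,axis=2)<40)).astype(np.uint8)
    w=cv2.morphologyEx(w,cv2.MORPH_OPEN,np.ones((3,3)))
    n,l,s,c=cv2.connectedComponentsWithStats(w)
    m=np.zeros_like(w)
    for i in range(1,n):
        if s[i,4]>300 and s[i,0]>150: m|=(l==i).astype(np.uint8)
    pts=np.argwhere(m)[:,::-1].astype(np.int32)
    P=onplane(d,cv2.convexHull(pts).reshape(-1,2),.052)
    r=cv2.minAreaRect((P[:,:2]*1000).astype(np.float32)); return r
def handle(d,c):
    "c: approximate pan centre; dark pixels beyond rim, inside reach"
    H,W=d['pixels'].shape[:2]; vv,uu=np.mgrid[:H,:W]
    P=onplane(d,np.c_[uu.ravel(),vv.ravel()],.122)[:,:2].reshape(H,W,2)
    r=np.linalg.norm(P-c,axis=2)
    m=((d['pixels'].max(2)<45)&(r>.13)&(r<.29)).astype(np.uint8)
    m=cv2.morphologyEx(m,cv2.MORPH_OPEN,np.ones((3,3)))
    n,l,s,_=cv2.connectedComponentsWithStats(m); i=1+np.argmax(s[1:,4])
    q=P[l==i]; vx,vy,x0,y0=cv2.fitLine(q.astype(np.float32),cv2.DIST_HUBER,0,.01,.01).ravel()
    u=np.array([vx,vy]); 
    t=(q-[x0,y0])@u; 
    if u@(np.array([x0,y0])-c)<0:u=-u; t=-t
    tip=np.array([x0,y0])+u*t.max()
    return dict(n=len(q),len=np.ptp(t),tip=tip,dir=u,yaw=np.degrees(np.arctan2(u[1],u[0])),centre=tip-.27*u,r=r[l==i].max())
def bush(d):
    g=cv2.cvtColor(d['pixels'],cv2.COLOR_RGB2HSV); m=((g[...,0]>10)&(g[...,0]<30)&(g[...,1]>140)&(g[...,2]>90)).astype(np.uint8)
    n,l,s,c=cv2.connectedComponentsWithStats(m); m[:20]=0
    k=[i for i in range(1,n) if s[i,1]>60 and s[i,4]>200]
    return [onplane(d,c[i],.083)[0] for i in k]
E
python3 - <<'E'
from m import *
d=grab('top'); r=plate(d); print('plate',r)
K=onplane(d,[(197,235),(513,295),(540,90),(237,44)],.052); print('corners',K.round(3))
rim=onplane(d,[(240,160),(343,160),(291,216)],.105);print(rim.round(3))
c=onplane(d,(291,168),.105)[0,:2];print(c)
print(handle(d,c)); print(bush(d))
E
```

```text
plate ((688.5436401367188, -108.03475952148438), (592.720703125, 393.3673400878906), 80.53910064697266)
corners [[ 0.54   0.213  0.052]
 [ 0.447 -0.37   0.052]
 [ 0.832 -0.433  0.052]
 [ 0.928  0.15   0.052]]
[[ 0.676  0.127  0.105]
 [ 0.679 -0.059  0.105]
 [ 0.576  0.032  0.105]]
[0.6628074  0.03409248]
{'n': 1453, 'len': np.float64(0.18988091097615972), 'tip': array([ 0.67641627, -0.26061392]), 'dir': array([-0.31378046, -0.94949555], dtype=float32), 'yaw': np.float32(-108.28721), 'centre': array([ 0.76113699, -0.00425012]), 'r': np.float64(0.2899434388444698)}
[array([0.68308119, 0.04950521, 0.083     ])]
```

```bash
python3 - <<'E'
from m import *
d=grab('top')
print(onplane(d,[(331,215),(356,250),(379,284)],.122).round(4))
g=d['pixels']
print(g[250,345:372].max(1), g[200,430:436])
m=(g.max(2)<45).astype(np.uint8); n,l,s,c=cv2.connectedComponentsWithStats(m); print(l[250,356],s[l[250,356]],c[l[250,356]])
m[:195]=0;m[300:]=0;m[:,:320]=0;m[:,400:]=0
q=np.argwhere(m)[:,::-1]; P=onplane(d,q,.122)[:,:2]; print(len(q),cv2.fitLine(P.astype(np.float32),cv2.DIST_HUBER,0,.01,.01).ravel())
E
```

```text
[[ 0.5772 -0.0373  0.122 ]
 [ 0.5181 -0.0803  0.122 ]
 [ 0.4623 -0.1187  0.122 ]]
[158 150 110  47   6   5  10  10  11  19  26  26  21  16  13  11  11   7
   6  33  73  87  83  80  96 133 158] [[154 155 153]
 [153 154 153]
 [154 155 154]
 [153 154 153]
 [154 154 153]
 [153 154 152]]
25 [ 329  215   57   73 1143] [357.37445319 251.65004374]
1147 [ 0.8063796   0.5913983   0.51592547 -0.08222905]
```

>>> send_rows(dp=[[18,40,6],[18,40,6],[18,40,6],[18,40,6],[18,40,6]], angular=[[0,0,0.076],[0,0,0.076],[0,0,0.076],[0,0,0.076],[0,0,0.076]], jaw=[0.3,0.3,0.3,0.3,0.3])

```text
time_s: 0.7
ee_pos: [0.253, -0.4276, 0.2526]
tool_rot: [3.142, 0.0, 0.636]
contact_force: [-0.3, -0.1, 0.8]
gripper_width: 0.0593
grip_force: 0.0
```

>>> send_rows(dp=[[18,40,3],[18,40,3],[18,40,3],[18,40,3],[18,40,3]], angular=[[-0.06,-0.044,0],[-0.06,-0.044,0],[-0.06,-0.044,0],[-0.06,-0.044,0],[-0.06,-0.044,0]], jaw=[0.3,0.3,0.3,0.3,0.3])

```text
time_s: 1.2
ee_pos: [0.333, -0.3025, 0.2496]
tool_rot: [2.911, 0.016, 0.625]
contact_force: [0.3, -0.3, 0.2]
gripper_width: 0.0564
grip_force: 0.0
```

>>> send_rows(dp=[[18,40,3],[18,40,3],[18,40,3],[18,40,3],[18,40,3]], angular=[[-0.06,-0.044,0],[-0.06,-0.044,0],[-0.06,-0.044,0],[-0.06,-0.044,0],[-0.06,-0.044,0]], jaw=[0.3,0.3,0.3,0.3,0.3])

```text
time_s: 1.7
ee_pos: [0.4398, -0.1667, 0.2413]
tool_rot: [2.675, 0.044, 0.606]
contact_force: [0.9, 0.2, 0.1]
gripper_width: 0.0565
grip_force: 0.0
```

```bash
cat > plan.py <<'E'
import sys; from h import *; from scipy.spatial.transform import Rotation as Ro
def tool(yawh,t):
    a=np.radians(yawh+90); e=np.array([np.cos(a),np.sin(a),0]);k=np.array([0,0,1.])
    return np.c_[np.cross(k,e),np.cos(t)*e+np.sin(t)*k,np.sin(t)*e-np.cos(t)*k]
def delta(yawh,t,G,back=0.):
    s=bot.state(); R=tool(yawh,t); p=np.array(G)+R[:,2]*(bot.pinch_z-back)
    Rc=Ro.from_euler('xyz',s['tool_rot']); rv=(Ro.from_matrix(R)*Rc.inv()).as_rotvec()
    print('dp',((p-s['ee_pos'])*1000).round(1),'rv',rv.round(3),'tgt',p.round(4),'zt',R[:,2].round(3),'q',s['joint_pos'].round(2))
E
python3 -c "
from plan import *
delta(-143.7,.75,[.508,-.082,.122],.1)"
```

```text
dp [ 35.4 129.4 -59.8] rv [-0.205 -0.2    0.034] tgt [ 0.4752 -0.0373  0.1815] zt [ 0.404 -0.549 -0.732] q [ 0.18 -0.3  -0.16  2.12  0.4   1.1  -1.07]
```

>>> send_rows(dp=[[10,28,-6],[10,28,-6],[10,28,-6],[10,28,-6],[12,28,-6]], angular=[[-0.04,-0.04,0.007],[-0.04,-0.04,0.007],[-0.04,-0.04,0.007],[-0.04,-0.04,0.007],[-0.04,-0.04,0.007]], jaw=[0.3,0.3,0.3,0.3,0.3])

```text
time_s: 2.2
ee_pos: [0.4911, -0.0255, 0.2111]
tool_rot: [2.397, -0.002, 0.639]
contact_force: [0.6, -0.6, -0.1]
gripper_width: 0.057
grip_force: 0.0
```

```bash
python3 -c "
from plan import *
delta(-143.7,.75,[.528,-.067,.122],.07)
delta(-143.7,.5,[.528,-.067,.122],.07)"
```

```text
dp [ 16.2 -13.4 -51.5] rv [-0.005 -0.002 -0.005] tgt [ 0.5073 -0.0388  0.1595] zt [ 0.404 -0.549 -0.732] q [ 0.02 -0.16 -0.51  2.18  0.75  1.11 -1.77]
dp [ 22.3 -21.7 -44. ] rv [ 0.196  0.147 -0.005] tgt [ 0.5134 -0.0472  0.167 ] zt [ 0.284 -0.386 -0.878] q [ 0.02 -0.16 -0.51  2.18  0.75  1.11 -1.77]
```

>>> send_rows(dp=[[4,-3,-13],[4,-3,-13],[4,-4,-13],[4,-3,-13],[0,0,0]], angular=[[0,0,0],[0,0,0],[0,0,0],[0,0,0],[0,0,0]], jaw=[0.3,0.3,0.3,0.3,0.3])

```text
time_s: 2.7
ee_pos: [0.5056, -0.0427, 0.1564]
tool_rot: [2.402, 0.004, 0.634]
contact_force: [0.1, -0.6, -0.4]
gripper_width: 0.0564
grip_force: 0.0
```

```bash
python3 -c "
from plan import *
delta(-143.7,.75,[.528,-.067,.122],.0)
d=grab('scene'); p=proj(d,[.528,-.067,.122])[0];print(p)
im=d['pixels'][:,:,::-1].copy(); cv2.circle(im,tuple(p.round().astype(int)),2,(0,0,255),-1)
cv2.imwrite('pics/s1.png',cv2.resize(im[60:260,100:400],None,fx=2.5,fy=2.5))"
```

```text
dp [ 29.9 -34.6 -48.1] rv [-0.006 -0.009 -0.   ] tgt [ 0.5355 -0.0773  0.1083] zt [ 0.404 -0.549 -0.732] q [ 0.04 -0.06 -0.51  2.22  0.85  1.03 -1.88]
[215.62708786 166.30502358]
```

View pics/s1.png

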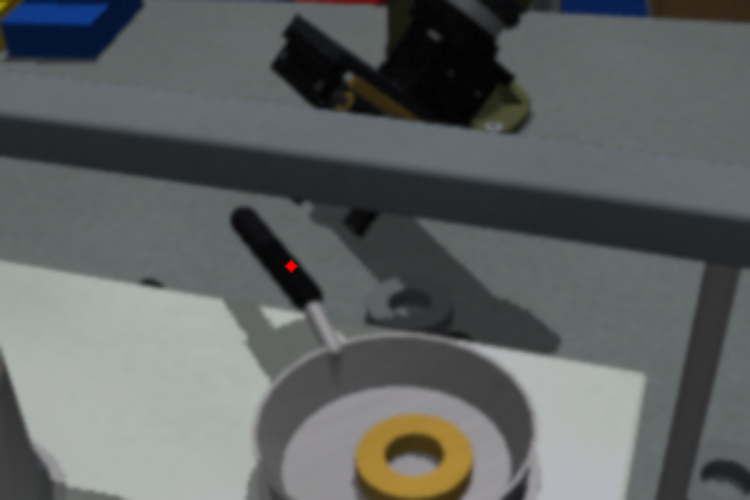

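The crop shows the planned grip point, marked red at (291,266), lying on the handle axis. The hand is behind the lamp bar and the jaws are open either side of the handle. Next I descend and close.

>>> send_rows(dp=[[6,-7,-9.5],[6,-7,-9.5],[6,-7,-9.5],[6,-7,-9.5],[6,-7,-9.5]], angular=[[0,0,0],[0,0,0],[0,0,0],[0,0,0],[0,0,0]], jaw=[0.3,0.3,0.3,0.3,0.3])

```text
time_s: 3.25
ee_pos: [0.5373, -0.0759, 0.1102]
tool_rot: [2.4, 0.001, 0.637]
contact_force: [0.0, 0.0, -0.7]
gripper_width: 0.0569
grip_force: 0.0
```

```bash
python3 -c "
from plan import *
delta(-143.7,.75,[.528,-.067,.122],.0);print(bot.state()['contact_force'])"
```

```text
dp [-1.8 -1.4 -1.9] rv [-0.006 -0.006 -0.004] tgt [ 0.5355 -0.0773  0.1083] zt [ 0.404 -0.549 -0.732] q [ 0.08  0.06 -0.46  2.23  1.    0.93 -1.97]
[ 0.04708201  0.04754709 -0.65826201]
```

>>> send_rows(dp=[[-1,-1,-2],[0,0,0],[0,0,0],[0,0,0]], angular=[[0,0,0],[0,0,0],[0,0,0],[0,0,0]], jaw=[-0.2,-0.3,-0.35,-0.4])

```text
time_s: 3.65
ee_pos: [0.5363, -0.0754, 0.1098]
tool_rot: [2.399, -0.0, 0.639]
contact_force: [-0.2, -0.5, 0.2]
gripper_width: 0.0327
grip_force: 0.0
```

>>> send_rows(dp=[[0,0,0],[0,0,0],[0,0,0],[0,0,0]], angular=[[0,0,0],[0,0,0],[0,0,0],[0,0,0]], jaw=[-0.5,-1,-1,-1])

```text
time_s: 4.05
ee_pos: [0.5371, -0.0765, 0.1115]
tool_rot: [2.396, -0.001, 0.637]
contact_force: [-1.0, -0.3, 5.8]
gripper_width: 0.0233
grip_force: 30.0
```

```bash
python3 -c "
from plan import *
delta(-143.7,.75,[.528,-.067,.122],.0)
s=bot.state();print(s['contact_force'],s['gripper_width'],s['ft_torque'])
d=grab('top','t1.png');print(bush(d))
im=d['pixels'][:,:,::-1]
cv2.imwrite('pics/t1c.png',cv2.resize(im[100:320,180:440],None,fx=2.5,fy=2.5))"
```

```text
dp [-1.6 -0.8 -3.2] rv [-0.004 -0.002 -0.004] tgt [ 0.5355 -0.0773  0.1083] zt [ 0.404 -0.549 -0.732] q [ 0.08  0.06 -0.46  2.23  1.    0.93 -1.97]
[-1.02619752 -0.3146133   5.76439331] 0.02334897282134381 [-0.31764002  0.00238589 -0.23514311]Traceback (most recent call last):
  File "<string>", line 5, in <module>
    d=grab('top','t1.png');print(bush(d))
                                 ^^^^
NameError: name 'bush' is not defined
```

```bash
python3 -c "
from m import *
p=bot.state()['ee_pos'][:2];C=np.array([.665,.034]);v=p-C
q=[C+[v[0]*np.cos(a)-v[1]*np.sin(a),v[0]*np.sin(a)+v[1]*np.cos(a)] for a in .155*np.arange(6)]
print((np.diff(q,axis=0)*200).round(1))
d=grab('top','t1.png');print(bush(d))"
```

```text
[[ 3.7 -3.7]
 [ 4.2 -3.1]
 [ 4.7 -2.4]
 [ 5.  -1.6]
 [ 5.2 -0.8]]
[array([0.68345781, 0.04856527, 0.083     ])]
```

>>> send_rows(dp=[[3.7,-3.7,-0.3],[3.7,-3.7,0],[3.7,-3.7,0],[3.7,-3.7,0],[3.7,-3.7,0]], angular=[[0,0,0.031],[0,0,0.031],[0,0,0.031],[0,0,0.031],[0,0,0.031]], jaw=[-1,-1,-1,-1,-1])

```text
time_s: 4.65
ee_pos: [0.5545, -0.0948, 0.1102]
tool_rot: [2.397, 0.002, 0.794]
contact_force: [-6.2, 1.1, 6.1]
gripper_width: 0.0232
grip_force: 30.1
```

```bash
python3 -c "
from m import *
s=bot.state();print(s['ee_pos'],s['tool_rot'],s['contact_force'],s['ft_torque'],s['joint_pos'])
d=grab('top','t2.png');print(bush(d))
im=d['pixels'][:,:,::-1]
cv2.imwrite('pics/t2c.png',cv2.resize(im[100:320,180:440],None,fx=2.5,fy=2.5))"
```

```text
[ 0.55451563 -0.09482844  0.1101973 ] [2.39739609e+00 1.63867442e-03 7.94222427e-01] [-6.19915761  1.11349647  6.07183023] [-0.02489622  0.8543677  -0.13254963] [ 0.13858823  0.00639316 -0.41508681  2.27909712  1.05411518  0.74754668
 -1.82187386]
[array([0.67285645, 0.05893153, 0.083     ])]
```

View pics/t2c.png

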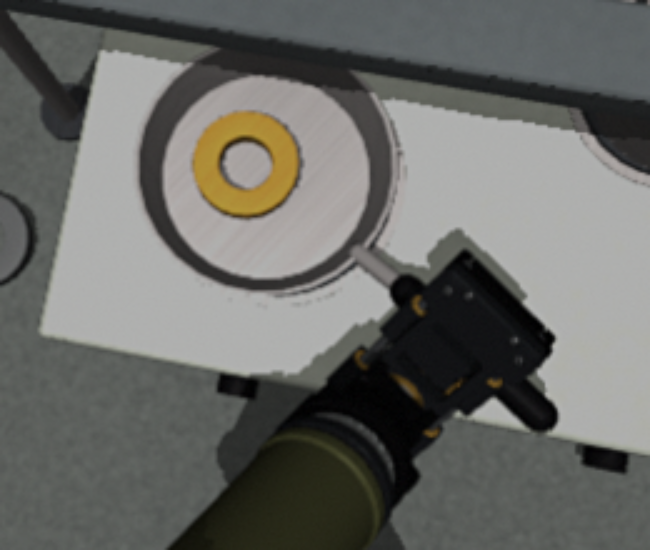

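The crop shows the jaws on the handle and the pan turned, but the pan appears to have drifted a few mm left and back. Its centre is near crop (267,162). I'll measure that properly.

```bash
cat > pan.py <<'E'
from m import *
def floor(d):
    "centre of bright pan floor (r~80mm, z~.063) : contour hull containing the bush"
    g=d['pixels'].astype(int); H=cv2.cvtColor(d['pixels'],cv2.COLOR_RGB2HSV)
    b=bush(d)[0]; u,v=proj(d,b)[0].round().astype(int)
    # dark inner wall boundary: cast radial lines, find first bright->dark drop
    lum=cv2.GaussianBlur(d['pixels'].max(2),(3,3),0).astype(int); out=[]
    for a in np.radians(np.arange(20,161,4)):   # lower half in image (away from lamp shadow)
        rr=np.arange(25,75); L=lum[(v+rr*np.sin(a)).round().astype(int),(u+rr*np.cos(a)).round().astype(int)]
        k=np.where(L<105)[0]
        if len(k): r=rr[k[0]]-.5; out.append((u+r*np.cos(a),v+r*np.sin(a)))
    P=onplane(d,out,.063)[:,:2]
    for _ in range(3):
        A=np.c_[2*P,np.ones(len(P))]; x=np.linalg.lstsq(A,(P**2).sum(1),rcond=None)[0]
        r=np.sqrt(x[2]+x[0]**2+x[1]**2); e=abs(np.linalg.norm(P-x[:2],axis=1)-r); P=P[e<max(.003,1.5*np.median(e))]
    return x[:2].round(4),r.round(4),len(P),e.max().round(4)
E
python3 - <<'E'
from pan import *
import cv2
d=grab('top'); im0=cv2.imread('pics/top0.png')[:,:,::-1]; im1=cv2.imread('pics/t1.png')[:,:,::-1]
now=d['pixels']
for im in(im0,im1,now):
    d['pixels']=np.ascontiguousarray(im); print(floor(d),bush(d))
P=onplane(d,[(180+360/2.5,100+252/2.5),(180+405/2.5,100+292/2.5),(180+540/2.5,100+410/2.5)],.122)[:,:2];print(P)
print(np.degrees(np.arctan2(*(P[2]-P[0])[::-1])),np.degrees(np.arctan2(*(P[2]-P[1])[::-1])))
E
```

```text
(array([0.676 , 0.0361]), np.float64(0.0791), 36, np.float64(0.0016)) [array([0.68315397, 0.04952289, 0.083     ])]
(array([0.6765, 0.0354]), np.float64(0.0798), 36, np.float64(0.0019)) [array([0.68345781, 0.04856527, 0.083     ])]
(array([0.6684, 0.0446]), np.float64(0.0804), 36, np.float64(0.0015)) [array([0.67231555, 0.05895788, 0.083     ])]
[[ 0.60172371 -0.02492965]
 [ 0.57445728 -0.05620924]
 [ 0.49646362 -0.1470767 ]]
-130.75308364055869 -130.6402623089988
```

>>> send_rows(dp=[[0,0,1],[0,0,0]], angular=[[0,0,0],[0,0,0]], jaw=[-1,-1])

```text
time_s: 4.95
ee_pos: [0.5548, -0.0944, 0.1111]
tool_rot: [2.398, 0.001, 0.794]
contact_force: [-3.3, 0.1, 5.5]
gripper_width: 0.0231
grip_force: 30.2
```

>>> send_rows(dp=[[0,0,1],[0,0,0]], angular=[[0,0,0],[0,0,0]], jaw=[-1,-1])

```text
time_s: 5.15
ee_pos: [0.5547, -0.094, 0.1114]
tool_rot: [2.399, 0.0, 0.794]
contact_force: [-3.2, 0.8, 4.2]
gripper_width: 0.0234
grip_force: 30.2
```

>>> send_rows(dp=[[0,0,1],[0,0,1],[0,0,1],[0,0,0]], angular=[[0,0,0],[0,0,0],[0,0,0],[0,0,0]], jaw=[-1,-1,-1,-1])

```text
time_s: 5.55
ee_pos: [0.5543, -0.0938, 0.1132]
tool_rot: [2.401, 0.001, 0.794]
contact_force: [0.9, 1.9, -3.9]
gripper_width: 0.0232
grip_force: 30.2
```

```bash
python3 -c "
from pan import *
s=bot.state();print(s['ee_pos'],s['tool_rot'],s['contact_force'],s['ft_torque'])
d=grab('top');print(floor(d),bush(d))"
```

```text
[ 0.55425535 -0.09376171  0.11319484] [2.40109609e+00 5.01157912e-04 7.93959517e-01] [ 0.85806959  1.92576399 -3.93416743] [0.95914013 0.97710682 0.54733992]
(array([0.6686, 0.0436]), np.float64(0.0796), 36, np.float64(0.0018)) [array([0.67315669, 0.05826895, 0.083     ])]
```

```bash
python3 -c "
import numpy as np
p=np.array([.5543,-.0938]);C=np.array([.6685,.0436]);v=p-C
q=[C+[v[0]*np.cos(a)-v[1]*np.sin(a),v[0]*np.sin(a)+v[1]*np.cos(a)] for a in .155*np.arange(6)]
print((np.diff(q,axis=0)*200).round(1))"
```

```text
[[ 4.5 -3.2]
 [ 5.  -2.5]
 [ 5.3 -1.7]
 [ 5.5 -0.8]
 [ 5.5  0. ]]
```

>>> send_rows(dp=[[0,0,-1],[0,0,0]], angular=[[0,0,0],[0,0,0]], jaw=[-1,-1])

```text
time_s: 5.8
ee_pos: [0.5542, -0.0944, 0.1125]
tool_rot: [2.4, 0.001, 0.793]
contact_force: [0.3, 2.4, -3.5]
gripper_width: 0.0232
grip_force: 30.2
```

>>> send_rows(dp=[[4.5,-3.2,-0.7],[4.5,-3.2,0],[4.5,-3.2,0],[4.5,-3.2,0],[4.5,-3.2,0]], angular=[[0,0,0.031],[0,0,0.031],[0,0,0.031],[0,0,0.031],[0,0,0.031]], jaw=[-1,-1,-1,-1,-1])

```text
time_s: 6.3
ee_pos: [0.5765, -0.1128, 0.1126]
tool_rot: [2.399, 0.001, 0.944]
contact_force: [0.8, -0.9, -2.5]
gripper_width: 0.0228
grip_force: 30.0
```

```bash
python3 -c "
from pan import *
s=bot.state();print(s['ee_pos'],s['tool_rot'],s['contact_force'],s['ft_torque'])
d=grab('top','t3.png');print(floor(d),bush(d))
im=d['pixels'][:,:,::-1]
cv2.imwrite('pics/t3c.png',cv2.resize(im[100:320,180:440],None,fx=2.5,fy=2.5))"
```

```text
[ 0.57651166 -0.11283557  0.1125997 ] [2.39904342e+00 1.18902340e-03 9.43941157e-01] [ 0.77139092 -0.87953052 -2.46183299] [ 0.42132838  0.55245832 -0.40173573]
(array([0.6736, 0.0368]), np.float64(0.0793), 36, np.float64(0.0018)) [array([0.67673309, 0.05201107, 0.083     ])]
```

View pics/t3c.png

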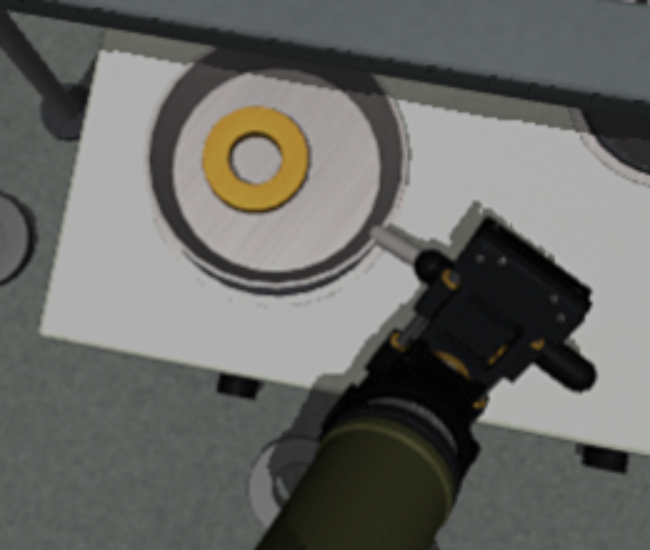

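Pan centre is back near the ring and the handle is aligned with the hand, running from (375,230) to (585,378) in the crop. Next I carry on with the swing.

>>> send_rows(dp=[[4.7,-2.6,-0.5],[4.7,-2.6,0],[4.7,-2.6,0],[4.7,-2.6,0],[4.7,-2.6,0]], angular=[[0,0,0.03],[0,0,0.03],[0,0,0.03],[0,0,0.03],[0,0,0.03]], jaw=[-1,-1,-1,-1,-1])

```text
time_s: 6.85
ee_pos: [0.6005, -0.1252, 0.1123]
tool_rot: [2.399, 0.0, 1.094]
contact_force: [2.1, -0.9, -1.8]
gripper_width: 0.0235
grip_force: 30.2
```

```bash
python3 -c "
from pan import *
s=bot.state();print(s['contact_force'],s['ft_torque'],s['joint_pos'])
d=grab('top','t4.png');print(floor(d),bush(d))"
```

```text
[ 2.13506836 -0.93836681 -1.83743491] [ 0.55176174  0.56753628 -0.36749359] [ 0.25252269 -0.01623119 -0.2902362   2.29401121  1.07435118  0.38384878
 -1.43957152]
(array([0.6804, 0.0341]), np.float64(0.0797), 36, np.float64(0.0019)) [array([0.68125059, 0.04975126, 0.083     ])]
```

Joint 6 is nearing its lower limit, so I'll release, ease the lean a little, and regrip.

>>> send_rows(dp=[[0,0,0],[0,0,0],[-0.7,0.4,-0.7],[-0.8,0.4,-0.8],[0,0,0]], angular=[[0,0,0],[0,0,0],[0.028,0.053,0],[0.028,0.053,0],[0,0,0]], jaw=[0,0,0,0,0])

```text
time_s: 7.4
ee_pos: [0.6009, -0.1226, 0.1123]
tool_rot: [2.513, -0.003, 1.096]
contact_force: [0.2, -0.7, -0.5]
gripper_width: 0.0427
grip_force: 0.0
```

```bash
python3 -c "
from pan import *
s=bot.state();print(s['contact_force'],s['ft_torque'],s['joint_pos'])
d=grab('top','t5.png');print(floor(d),bush(d))
im=d['pixels'][:,:,::-1]
cv2.imwrite('pics/t5c.png',cv2.resize(im[100:320,180:440],None,fx=2.5,fy=2.5))"
```

```text
[ 0.16905803 -0.71796693 -0.51952473] [ 0.29409774  0.53382933 -0.0205365 ] [ 2.62685741e-01  9.43542312e-04 -2.66507743e-01  2.21088515e+00
  6.74760588e-01  4.44416375e-01 -1.02397846e+00]
(array([0.6793, 0.0337]), np.float64(0.079), 36, np.float64(0.0015)) [array([0.68099386, 0.04934183, 0.083     ])]
```

View pics/t5c.png

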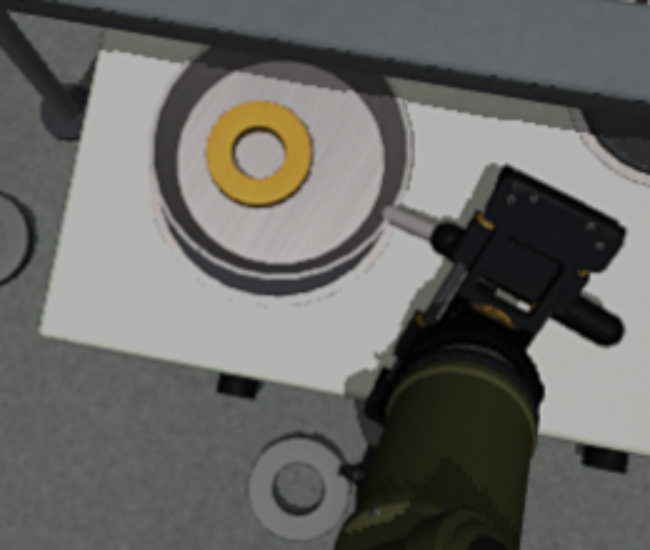

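The crop shows the pan's handle running from (388,212) to (620,330), with the dark crescent of the exposed ring below the pan, lowest at about (285,295). I'll fit the ring from it.

```bash
python3 -c "
from pan import *
d=grab('top')
c=np.array([(190,255),(240,287),(285,295),(330,287),(375,252)])/2.5+[180,100]
P=onplane(d,c,.06)[:,:2]
from scipy.optimize import least_squares
print('ring',least_squares(lambda x:np.linalg.norm(P-x,axis=1)-.092,[.667,.037]).x, plate(d))
H=onplane(d,np.array([(388,212),(436,237),(606,330)])/2.5+[180,100],.122)[:,:2];print(H,np.degrees(np.arctan2(*(H[2]-H[0])[::-1])))
"
```

```text
ring [0.6678612  0.03153065] ((688.7332763671875, -107.91183471679688), (594.8528442382812, 395.2454528808594), 80.48655700683594)
[[ 0.63029631 -0.04396073]
 [ 0.61329089 -0.07719466]
 [ 0.55162791 -0.19142633]] -118.07855916243012
```

>>> send_rows(dp=[[3,-1.5,-4],[1,-0.5,-1],[0,0,0],[0,0,0],[0,0,0]], angular=[[0,0,0],[0,0,0],[0,0,0],[0,0,0],[0,0,0]], jaw=[0,0,-0.3,-0.4,-0.5])

```text
time_s: 8.0
ee_pos: [0.6029, -0.1248, 0.1052]
tool_rot: [2.516, -0.0, 1.098]
contact_force: [0.1, 0.1, 0.5]
gripper_width: 0.0275
grip_force: 0.0
```

>>> send_rows(dp=[[0,0,0],[0,0,0],[0,0,0]], angular=[[0,0,0],[0,0,0],[0,0,0]], jaw=[-1,-1,-1])

```text
time_s: 8.3
ee_pos: [0.6032, -0.1249, 0.1056]
tool_rot: [2.515, -0.001, 1.097]
contact_force: [1.0, -0.1, 1.2]
gripper_width: 0.0233
grip_force: 30.0
```

```bash
python3 -c "
from pan import *
from plan import delta
s=bot.state();print(s['contact_force'],s['ft_torque'],s['joint_pos'])
d=grab('top','t6.png');print(floor(d),bush(d))
delta(-99.5,.63,[.6406,-.1336,.124])"
```

```text
[ 0.9563509  -0.06306586  1.15243218] [ 0.25802706  0.23501681 -0.15746341] [ 0.26403679  0.01809777 -0.2641209   2.20953804  0.69823637  0.43432425
 -1.04232191]
(array([0.6793, 0.0337]), np.float64(0.079), 36, np.float64(0.0015)) [array([0.68098131, 0.04928833, 0.083     ])]
dp [ 48.2 -10.5   3.3] rv [-0.002 -0.003  0.308] tgt [ 0.6515 -0.1354  0.1089] zt [ 0.581 -0.097 -0.808] q [ 0.26  0.02 -0.26  2.21  0.7   0.43 -1.04]
```

>>> send_rows(dp=[[4.5,-1.7,0.1],[4.5,-1.7,0],[4.5,-1.7,0],[4.5,-1.7,0],[4.5,-1.7,0]], angular=[[0,0,0.031],[0,0,0.031],[0,0,0.031],[0,0,0.031],[0,0,0.031]], jaw=[-1,-1,-1,-1,-1])

```text
time_s: 8.85
ee_pos: [0.6259, -0.1333, 0.1056]
tool_rot: [2.515, -0.001, 1.253]
contact_force: [1.9, 1.0, 0.0]
gripper_width: 0.0233
grip_force: 30.3
```

```bash
python3 -c "
from pan import *
from plan import delta
s=bot.state();print(s['contact_force'],s['ft_torque'],s['joint_pos'])
d=grab('top','t7.png');print(floor(d),bush(d))
delta(-99.5,.63,[.6406,-.1336,.122])"
```

```text
[1.93469566 0.96740276 0.03475518] [ 0.56856964  0.44543239 -0.21591952] [ 0.33280637  0.04710328 -0.24230485  2.1798293   0.44491444  0.33106226
 -0.60285902]
(array([0.6799, 0.0345]), np.float64(0.08), 36, np.float64(0.0019)) [array([0.6783012 , 0.05030159, 0.083     ])]
dp [25.2 -1.4  1.2] rv [-0.002 -0.003  0.152] tgt [ 0.6515 -0.1354  0.1069] zt [ 0.581 -0.097 -0.808] q [ 0.33  0.05 -0.24  2.18  0.44  0.33 -0.6 ]
```

>>> send_rows(dp=[[4,-0.3,0],[4,-0.3,0],[4,-0.3,0],[3.5,-0.2,0],[3.5,-0.2,0]], angular=[[0,0,0.031],[0,0,0.031],[0,0,0.031],[0,0,0.031],[0,0,0.031]], jaw=[-1,-1,-1,-1,-1])

```text
time_s: 9.4
ee_pos: [0.645, -0.1343, 0.1057]
tool_rot: [2.515, -0.003, 1.407]
contact_force: [3.8, 1.5, -1.0]
gripper_width: 0.0237
grip_force: 31.4
```

```bash
python3 -c "
from pan import *
from plan import delta
s=bot.state();print(s['contact_force'],s['ft_torque'],s['joint_pos'])
d=grab('top','t8.png');print(floor(d),bush(d))
delta(-99.5,.63,[.6406,-.1336,.122])
im=d['pixels'][:,:,::-1]
cv2.imwrite('pics/t8c.png',cv2.resize(im[100:320,180:440],None,fx=2.5,fy=2.5))"
```

```text
[ 3.79216308  1.47724658 -0.98426977] [ 0.65520321  0.31665016 -0.52783638] [ 0.45561108  0.08605474 -0.2967376   2.13978601  0.07188288  0.2935196
 -0.05896334]
(array([0.6807, 0.0381]), np.float64(0.0796), 36, np.float64(0.0013)) [array([0.6776954 , 0.05324773, 0.083     ])]
dp [ 6.1 -0.6  1.1] rv [-0.003 -0.003 -0.002] tgt [ 0.6515 -0.1354  0.1069] zt [ 0.581 -0.097 -0.808] q [ 0.46  0.09 -0.3   2.14  0.07  0.29 -0.05]
```

View pics/t8c.png

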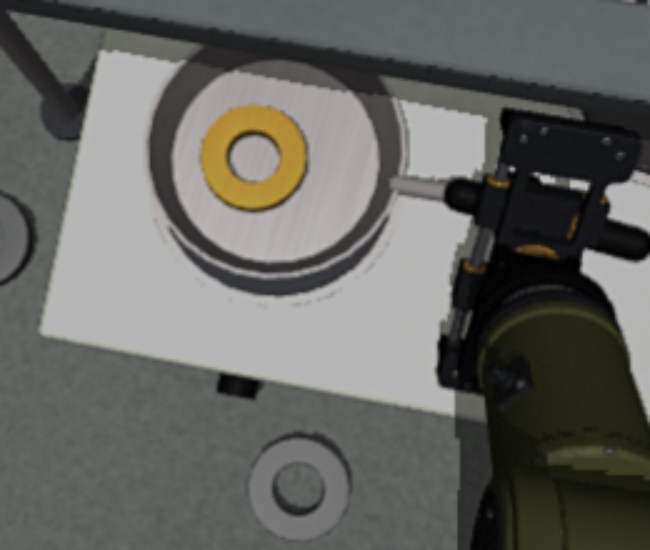

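```bash
python3 -c "
from pan import *
d=grab('top')
H=onplane(d,np.array([(400,184),(462,194),(632,237)])/2.5+[180,100],.122)[:,:2];print(H)
C=np.array([.6807,.0381])
for h in H: print(np.degrees(np.arctan2(*(h-C)[::-1])),np.linalg.norm(h-C))
"
```

```text
[[ 0.65030606 -0.0520687 ]
 [ 0.64390256 -0.09491523]
 [ 0.61579925 -0.20968586]]
-108.62786105415019 0.09515348781325009
-105.46361711398649 0.13801124501047715
-104.67735564785653 0.25614437341259555
```

The crop shows the handle about 5° short and the pan about 13 mm behind the ring centre. The pads slipped slightly in yaw. I'll over-turn the hand and pull back a little.

>>> send_rows(dp=[[0,0,0],[0,0,0],[-1,0,0],[-1,0,0],[-1,0,0]], angular=[[0,0,0.03],[0,0,0.03],[0,0,0.03],[0,0,0.03],[0,0,0.02]], jaw=[-1,-1,-1,-1,-1])

```text
time_s: 10.0
ee_pos: [0.6421, -0.1347, 0.1061]
tool_rot: [2.514, -0.002, 1.545]
contact_force: [4.1, 0.4, 0.3]
gripper_width: 0.0245
grip_force: 32.8
```

```bash
cat > look.py <<'E'
from pan import *
def look():
    s=bot.state();print(s['contact_force'].round(1),s['joint_pos'].round(2))
    d=grab('top');C,*r=floor(d);print(C,r,bush(d)[0].round(4))
    # handle end beyond the hand: dark pixels clear of hand, on white plate; stem: midline of gap between rim and grip
    vv,uu=np.mgrid[:420,:560]; P=onplane(d,np.c_[uu.ravel(),vv.ravel()],.122)[:,:2].reshape(420,560,2)
    v=P-C; rr=np.linalg.norm(v,axis=2); a=np.degrees(np.arctan2(v[...,1],v[...,0])); g=d['pixels'].max(2)
    m=(rr>.133)&(rr<.141)&(a>-120)&(a<-85)&(g<45); print('handle root n',m.sum(),'ang',a[m].mean().round(2), a[m].min().round(1),a[m].max().round(1))
    m=(rr>.235)&(rr<.262)&(a>-120)&(a<-85)&(g<45); print('handle end n',m.sum(),'ang',a[m].mean().round(2), a[m].min().round(1),a[m].max().round(1))
    return d
E
python3 -c "
from look import *
look()"
```

```text
[4.1 0.4 0.3] [ 0.62  0.1  -0.4   2.13 -0.29  0.32  0.46]
[0.6736 0.0378] [np.float64(0.0798), 36, np.float64(0.0012)] [0.6701 0.0531 0.083 ]
handle root n 60 ang -104.31 -109.0 -99.7
handle end n 799 ang -103.1 -120.0 -85.0
```

>>> send_rows(dp=[[0,0,0],[0,0,0],[0,0,0],[0,0,0]], angular=[[0,0,0.025],[0,0,0.025],[0,0,0],[0,0,0]], jaw=[-1,-1,-1,-1])

```text
time_s: 10.45
ee_pos: [0.6416, -0.1352, 0.1056]
tool_rot: [2.515, -0.001, 1.595]
contact_force: [3.4, -1.3, -0.9]
gripper_width: 0.0245
grip_force: 32.1
```

>>> send_rows(dp=[[0,0,0],[0,0,0],[0,0,0],[0,0,0]], angular=[[0,0,0],[0,0,0],[0,0,0],[0,0,0]], jaw=[-0.35,-0.2,0,0.1])

```text
time_s: 10.85
ee_pos: [0.641, -0.1338, 0.1049]
tool_rot: [2.517, -0.001, 1.599]
contact_force: [0.0, 0.2, 0.5]
gripper_width: 0.0428
grip_force: 0.0
```

```bash
python3 -c "
from look import *
look(); s=bot.state(); from scipy.spatial.transform import Rotation as R
print(s['gripper_width'],s['ft_torque'],-R.from_euler('xyz',s['tool_rot']).as_matrix()[:,2])"
```

```text
[0.  0.2 0.5] [ 0.67  0.11 -0.43  2.12 -0.38  0.34  0.61]
[0.6618 0.0394] [np.float64(0.0799), 36, np.float64(0.0012)] [0.6574 0.0543 0.083 ]
handle root n 60 ang -100.72 -105.5 -96.1
handle end n 819 ang -104.8 -120.0 -85.0
0.044608792241707905 [-0.06428583  0.54320315 -0.01533997] [-0.58482325 -0.0168031   0.8109867 ]
```

>>> send_rows(dp=[[-6,0,8],[-12,0,16],[-15,0,20],[-20,0,20],[-25,0,10]], angular=[[0,0,0],[0,0,0],[0,0,0],[0,0,0],[0,0,0]], jaw=[0.1,0.1,0.1,0.1,0.1])

```text
time_s: 11.4
ee_pos: [0.5639, -0.1346, 0.1823]
tool_rot: [2.512, 0.001, 1.598]
contact_force: [0.2, -0.0, 0.7]
gripper_width: 0.0481
grip_force: 0.0
```

>>> send_rows(dp=[[-10,-40,5],[-10,-40,5],[-10,-40,5],[-10,-40,5],[-10,-40,5]], angular=[[0,0,0],[0,0,0],[0,0,0],[0,0,0],[0,0,0]], jaw=[0.1,0.1,0.1,0.1,0.1])

```text
time_s: 11.9
ee_pos: [0.5127, -0.3359, 0.2056]
tool_rot: [2.515, 0.0, 1.598]
contact_force: [0.5, 1.4, 1.4]
gripper_width: 0.0476
grip_force: 0.0
```

```bash
python3 -c "
from look import *
d=look(); im=d['pixels'][:,:,::-1]
cv2.imwrite('pics/t9.png',cv2.resize(im[80:320,180:560],None,fx=2,fy=2))"
```

```text
[0.5 1.4 1.4] [ 0.87 -0.03 -0.08  2.03 -0.65  0.8   1.21]
[0.6614 0.0394] [np.float64(0.079), 36, np.float64(0.0016)] [0.6576 0.0544 0.083 ]
handle root n 61 ang -100.5 -105.3 -96.0
handle end n 353 ang -95.33 -103.3 -85.0
```

View pics/t9.png

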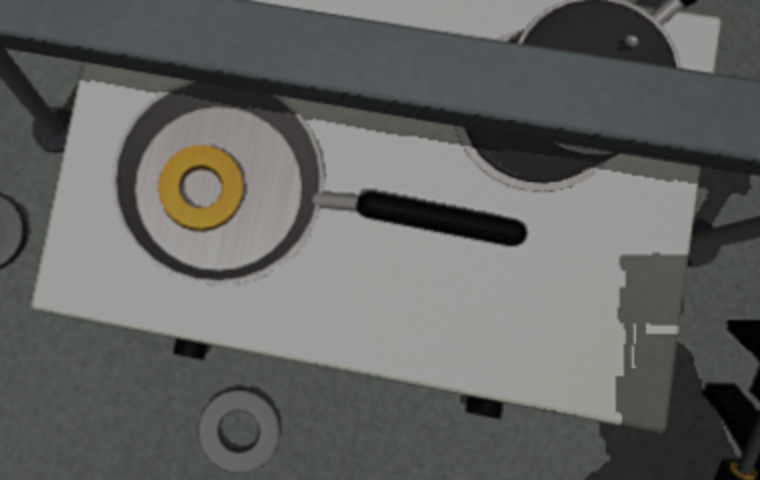

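The handle runs from (360,203) to (525,233) in the crop, parallel to the front edge. The pan is on its ring with the bush inside, the saucepan is undisturbed, and the hand is clear. Handing in.

```bash
python3 -c "
from cell import bot
print(bot.sign_off())"
```

```text
the job is handed in; nothing more can be done
None
```

The job is handed in (no verdict came back): in the last picture the handle is parallel to the front edge, pointing to the saucepan's side within about 1–2°, the pan is about 7 mm from its ring's centre with the bush inside, the saucepan looks unmoved, and the hand is clear of everything.

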